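# Lock the reel in its stand and scan its label

### The arm

A 6-joint arm with a two-finger parallel gripper is mounted at the origin on the work surface. World frame = base frame: x ahead of the robot, y to its left, z up, the work surface at z = 0. Lengths are in mm, angles in rad, forces in N, time in s.
With the tool pointing down it reaches from about 350 to 875 mm from the base axis. Payload 4.2 kg.
Tool frame: the origin (TCP) lies between the finger pads; the fingertips stand 11 mm ahead of it and the grasp point (between the pads) lies 8 mm behind it; z points along the fingers, y is the direction in which the jaws open and shut (so a half turn about z gives the same grasp; the last joint's range is limited). The gripper opens to 85 mm and grips with 20 to 120 N. Pads are 22 mm wide; open, the fingers measure 114 mm over their backs; the gripper's body (76 mm by 85 mm) begins 54 mm behind the grasp point. The pads swing forward as they close: fully open they stand 13 mm farther back than shut.
Start: joints at [-0.99, 0.385, 0.008, 0, -1.194, -0.259], TCP at [197.687, -592.891, 242.312] pointing down, gripper open.
Joint ranges: [-3.14, 3.14], [-1.21, 2.06], [-1.07, 1.41], [-3.16, 2.05], [-2.99, -0.16], [-3.1, 3.1]. Speed limits (rad/s): [2.79, 2.79, 3.14, 3.14, 3.14, 3.14].

### API

Orientations are given as a unit quaternion [x, y, z, w].
In Python, from bench import * gives the robot as it stands.
- The arm moves only by the tool servo_tool, never from a script. Its argument "rows" is a list of rows, each a list of 7 numbers: the opening, from 0 (shut) to 1 (fully open), then the shift along the tool's x, y, z in cm, then the turn, a rotation vector about the tool's x, y, z in degrees. A call has 1 to 12 rows; each row shifts and turns the commanded pose from where the row before left it, along the tool's axes as they then stand; what a row does not reach is not made up. A row lasts 1/10 s, in which the tool goes at most 50 mm and 8.59 degrees, less where a joint would pass 70% of its speed; a pose out of reach is approached as far as the arm can. A call is refused whole if a number of a shift passes 5 or a number of a turn 8.59, either way. A call with a gripper value outside its range is refused whole. The fingers move at their own pace and stop on an object; the grip force is fixed at half the most. Time passes only in rows, so rows that do not move let the fingers close. It gives the time, the measured TCP pose, the force and the opening at its end, in the units of the state.
- read_state(): the state, without advancing time (a new reading comes with each control period).
- get_image(name): name is "scene" or "side" or "wrist"; returns a dict with "image" (400x640x3 uint8, red, green, blue), "mtx" (3x3 intrinsics, pixels), "extrinsics" (4x4, takes a point from camera to world coordinates). Camera axes: x right, y up, looking along -z (the intrinsics and any distortion apply to the point x, -y, -z); pixel columns grow to the right and rows downward; lengths in mm; the calibration is good to about 2 mm. The wrist camera is an equidistant fisheye: a pixel r from the principal point sees the ray r / f radians off the axis. A picture is of the moment at which its call begins. There is no depth.
- job_done(): hands the job in, once; it reports no verdict.
The state is a dict: "clock": time; "joints": joint angles; "joint_vel": joint speeds; "joint_efforts": joint torques, N m; "position": TCP position; "ee_rot": TCP orientation; "contact_force": force on the tool from outside, world axes, zero at the start; "wrist_torque": the same for the moment, N m; "gripper_width": finger opening in mm.
Only numpy, scipy, OpenCV 4.12 (cv2) and the standard library are available. Lean on these libraries where they do the work, as an engineer would, in place of code of your own. Each camera call takes 0.05 s, during which the arm holds its last target. There are 200 camera calls.

### The job

The reel is sitting in its stand but is not locked in. Swing the keeper bar shut across the end of the reel's axle until it snaps home in its catch; then pick up the hand scanner, hold it steady for about a second with its window aimed at the middle of the square code label on the stand, roughly 10 cm from it, and lay it back on its rubber mat, right way up. Leave the reel sitting in its saddles and do not disturb the other things on the bench.

Things in the scene. Friction and masses are not known exactly. Their poses are not given: they have to be found in the camera images.
- stand: Aluminium reel stand fixed to the bench; base plate 250 by 255 by 12 mm, x = -125 to 125, y = -165 to 90 in its frame; z up; origin on the bench right under the reel's middle. V saddles at y = +42 and -42 carry the reel's axle (along y, 85 mm high). The keeper's line is y = +60, hinge at x = -75.
- keeper (a joint): Keeper bar's angle, rad: 0 = fully shut (along the stand's +x, against its stop), growing as it swings out to the stand's +y side, up to 1.75. Level steel rod 14 mm thick, axis 102 mm high, reaching 189 mm from its upright hinge. Stays put. Meets the catch's ball at about 0.15, needs about 5 N at the knob to pass (up to 15 N if moving briskly), and below 0.06 snaps shut by itself.
- catch (a point): Top of the catch's sprung steel ball, 99 mm high. The catch post under it is 18 (along the stand's x) by 34 mm, top 88 mm high, 9 mm outside (+y of) the shut bar's line; a steel stop cheek beside it, on the reel's side, rises to 112 mm.
- keeper_hinge (a point): Point on the keeper's hinge axis, at the height of the bar's axis (102 mm).
- keeper_knob (a point): Centre of the top of the keeper's black upright knob, 18 mm in diameter, standing on the bar 180 mm from the hinge axis; its top is 129 mm above the bench, 20 mm above the bar's upper side, nothing beside it. It may be pushed sideways (knob or bar) or pinched from above.
- reel: Aluminium reel, 124 mm diameter, 48 mm wide over its flanges, on a steel axle 14 mm thick and 146 mm long along y, lying loose in the V saddles. Origin at its centre, 85 mm above the bench; its top is 147 mm above the bench. When the keeper is shut the bar passes 3 mm above the axle's +y end.
- label (a point): Centre of the square code label, 56 mm square, flat on the top of the stand's base plate (12.5 mm above the bench), on the stand's -y side. It can be read from any direction.
- scanner: Grey T-shaped hand scanner, 0.18 kg. Origin on its underside; x along the handle towards the head, z up when right way up. Handle 34 mm wide (y), 32 mm tall, from x = -75 to 30 mm; grip across y near x = 0. Head 62 mm wide, from x = 29 to 71 mm, 43 mm tall, a block turned 45 degrees whose front lower face carries the dark window.
- window (a point): Centre of the scanner's window, at x = 61, y = 0, z = 12 mm in the scanner's frame. Its own z axis is the viewing line: forward and 45 degrees down, (0.707, 0, -0.707) in the scanner's frame; held level, the spot seen 95 mm away is 67 mm ahead of and 67 mm below it. Reads when the label's centre is 50 to 150 mm off and within 18 mm of that line.
- mat: Black rubber mat fixed on the bench, 200 (x) by 130 (y) by 4 mm, the scanner's place, left or right of the stand. Origin at the centre of its underside.
- meter: Bystander: loose black hand-held meter 160 by 85 by 34 mm. Origin under its centre.
- spare_reel: Bystander: loose spare reel without axle, lying flat, 124 mm diameter, 64 mm tall over its hubs. Origin under its centre.
- screwdriver: Bystander: loose screwdriver 150 mm long, lying on the bench nearer the robot. Origin under its middle.
- wrench: Bystander: loose wrench 160 mm long, lying on the bench left of the stand. Origin under its middle.
- mug: Bystander: white mug 80 mm diameter, 90 mm tall. Origin under its centre.
- weight: Bystander: brass test weight 50 mm diameter, 75 mm tall. Origin under its centre.
Not all that is in view belongs to the job. What is shaped like the scanner but blue or yellow is not meant.

How it is judged:
By the outcome, as a careful person would: the job done as asked, in the order asked, and still so for the second after the job is handed in, with the robot touching nothing.
It also fails if it takes over 72 s, if anything falls off the work surface, if the arm or the gripper's body presses on something with over 40 N, if the wrist force passes 120 N, or if a joint passes its speed limit or range.

## Working session

There is one attempt and no reset: what is moved stays moved. The work goes in short steps, Python scripts to look and compute and a tool call to move; the robot and the scene stay as the last step left them, time stands still between calls to the robot, and variables do not carry over. Pictures are saved under pics/ and viewed, about 8 in all and at most 12, crops included, and the job is handed in when it is done.

Besides the shell and the picture viewer there is one more tool, called after "Call:" as name(argument=value, ...), one argument or row to a line, values as JSON. servo_tool: Moves the arm, as the interface text tells. Its arguments: {"type":"object","properties":{"rows":{"type":"array","items":{"type":"array","items":{"type":"number"}}}},"required":["rows"]}

```bash
mkdir -p pics; ls; cat > h.py <<'E'
from bench import *
import numpy as np, cv2
from scipy.spatial.transform import Rotation as R
def grab(n,f=None):
    d=get_image(n); 
    if f: cv2.imwrite('pics/'+f,d['image'][:,:,::-1])
    np.savez('last_%s.npz'%n,**d); return d
def load(n): return dict(np.load('last_%s.npz'%n))
def ray(d,u,v,fish=False):
    K=d['mtx'];E=d['extrinsics']
    x=(u-K[0,2])/K[0,0];y=(v-K[1,2])/K[1,1]
    if fish:
        r=np.hypot(x,y);s=np.sin(r)/r if r>1e-9 else 1
        c=np.array([x*s,-y*s,-np.cos(r)])
    else: c=np.array([x,-y,-1.])
    w=E[:3,:3]@c; return E[:3,3],w/np.linalg.norm(w)
def onz(d,u,v,z,fish=False):
    o,w=ray(d,u,v,fish); return o+w*(z-o[2])/w[2]
def proj(d,p):
    K=d['mtx'];E=d['extrinsics']; c=E[:3,:3].T@(np.array(p)-E[:3,3])
    return K[0,0]*c[0]/-c[2]+K[0,2],K[1,1]*-c[1]/-c[2]+K[1,2]
E
python3 - <<'E'
from h import *
for n in('scene','side','wrist'):
    d=grab(n,n+'0.png');print(n,d['mtx'].round(1).tolist(),d['extrinsics'].round(3).tolist(),[k for k in d])
print(read_state())
E
```

```text
pics
scene [[394.9, 0.0, 316.5], [0.0, 394.9, 192.4], [0.0, 0.0, 1.0]] [[0.288, -0.643, 0.71, 1364.288], [0.957, 0.203, -0.205, -174.348], [-0.012, 0.739, 0.674, 914.062], [0.0, 0.0, 0.0, 1.0]] ['image', 'mtx', 'extrinsics']
side [[396.0, 0.0, 322.5], [0.0, 396.0, 199.7], [0.0, 0.0, 1.0]] [[-0.766, 0.302, -0.568, -89.966], [-0.643, -0.387, 0.661, 800.477], [-0.02, 0.871, 0.491, 647.757], [0.0, 0.0, 0.0, 1.0]] ['image', 'mtx', 'extrinsics']
wrist [[309.7, 0.0, 324.2], [0.0, 309.7, 198.8], [0.0, 0.0, 1.0]] [[-0.317, -0.911, -0.263, 130.965], [0.948, -0.304, -0.09, -615.542], [0.002, -0.278, 0.961, 373.161], [0.0, 0.0, 0.0, 1.0]] ['image', 'mtx', 'extrinsics']
{'clock': 0.15, 'joints': array([-9.90389694e-01,  3.85403531e-01,  6.94083129e-03, -3.28977312e-04,
       -1.19401810e+00, -2.58621868e-01]), 'joint_vel': array([ 0.00070057, -0.00224161,  0.00294587,  0.00155866,  0.00038818,
        0.00039355]), 'joint_efforts': array([-4.61420277e-04, -3.92678118e+01,  1.88581789e+01,  4.18865830e+00,
       -3.41845247e-03, -5.75692795e-06]), 'position': array([ 197.55158948, -592.51293631,  241.46245903]), 'ee_rot': array([-1.60139203e-01,  9.87094070e-01,  8.31483753e-04, -2.03416710e-04]), 'contact_force': array([ 0.54683127,  1.02049379, -1.02510547]), 'wrist_torque': array([-0.02322987, -0.0216475 , -0.0324547 ]), 'gripper_width': 85.34299928784678}
```

View pics/scene0.png

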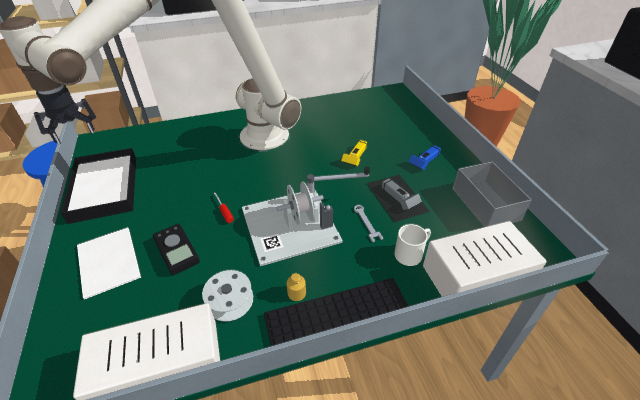

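View pics/side0.png

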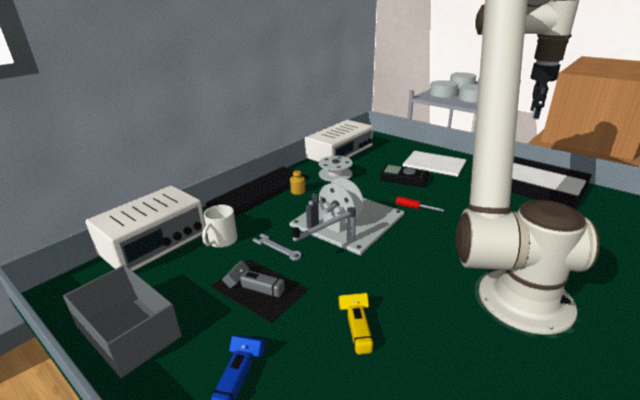

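Scene: stand with label (272,242), keeper hinge about (311,180), knob about (367,173), catch about (327,212), scanner on its mat about (400,193). Side: knob about (296,234), scanner (255,278) with head left. I'll enlarge both.

```bash
python3 - <<'E'
from h import *
a=load('scene')['image'][155:275,235:435];b=load('side')['image'][165:325,205:415]
a=cv2.resize(a,None,fx=4,fy=4,interpolation=cv2.INTER_CUBIC);b=cv2.resize(b,None,fx=3.75,fy=3.75,interpolation=cv2.INTER_CUBIC)
cv2.imwrite('pics/a1.png',a[:,:,::-1]);cv2.imwrite('pics/b1.png',b[:,:,::-1])
E
```

```text
(no output)
```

View pics/a1.png

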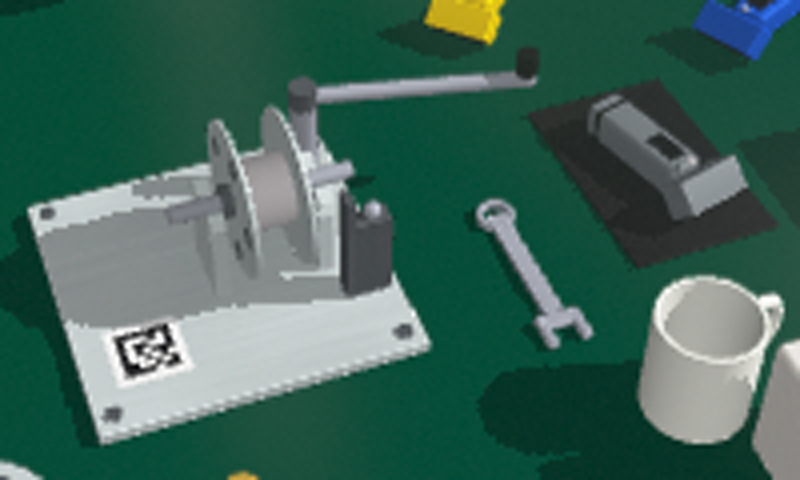

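View pics/b1.png

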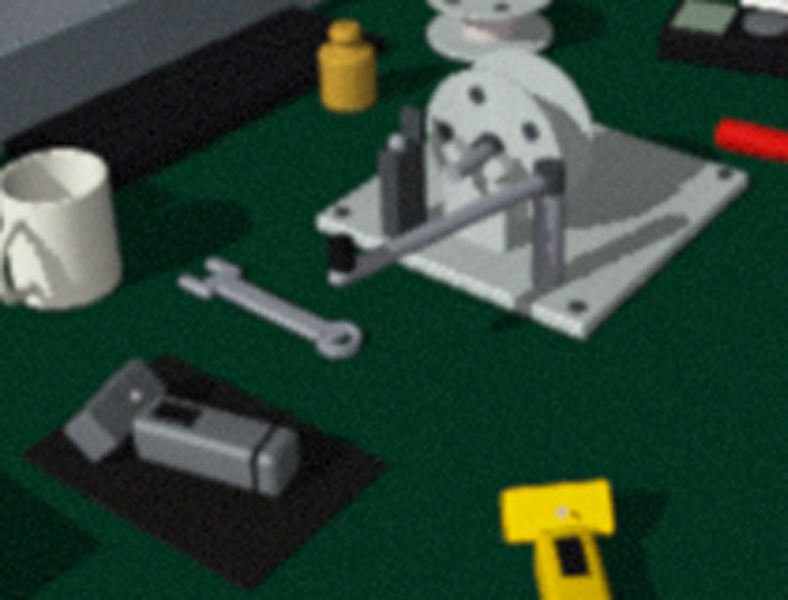

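```bash
cat > m.py <<'E'
from h import *
S=load('scene');D=load('side')
s=lambda u,v,z:onz(S,235+u/4-.375,155+v/4-.375,z)
e=lambda u,v,z:onz(D,205+u/3.75-.37,165+v/3.75-.37,z)
def show(n,*ps):print(n,*[p.round(0)[:2] for p in ps])
if __name__=='__main__':
    show('knob',s(528,52,129),e(343,240,129))
    show('ball',s(375,205,99),e(396,141,99))
    show('hinge',s(302,84,115),e(550,168,115))
    show('label',s(149,351,12.5))
    show('plateS',s(32,208,12),s(103,440,12),s(428,345,12))
    show('plateD',e(318,222,12),e(583,333,12),e(747,178,12))
    show('matS',s(528,117,4),s(657,80,4),s(777,225,4),s(640,265,4))
    show('matD',e(25,455,4),e(163,353,4),e(385,465,4),e(248,590,4))
    show('scan head top edge S',s(705,185,43),s(742,157,43)); show('handle end',s(597,110,32),s(630,100,32))
    show('D head ',e(140,362,43),e(98,460,12));show('handle end',e(265,432,32),e(297,432,32))
E
python3 m.py
```

```text
knob [474. 249.] [470. 247.]
ball [573.  90.] [563.  93.]
hinge [441.  72.] [433.  76.]
label [586. -91.]
plateS [ 407. -150.] [ 656. -139.] [642. 110.]
plateD [629. 116.] [383. 103.] [ 398. -151.]
matS [416. 282.] [404. 411.] [600. 424.] [608. 299.]
matD [594. 422.] [605. 297.] [407. 284.] [398. 411.]
scan head top edge S [576. 366.] [555. 409.]
handle end [454. 328.] [451. 360.]
D head  [568. 343.] [545. 401.]
handle end [464. 331.] [448. 319.]
```

Knob ≈ (472,248), hinge ≈ (439,75), stand yaw ≈ 3°, keeper angle ≈ 1.33 rad; the sizes agree within about 5 mm. Moving to the push side of the knob with the fingers shut.

Call:
servo_tool(
  rows=[
    [0, -4.25, 2.35, 0, 0, 0, 0],
    [0, -4.25, 2.35, 0, 0, 0, 0],
    [0, -4.25, 2.35, 0, 0, 0, 0],
    [0, -4.25, 2.35, 0, 0, 0, 0],
    [0, -4.25, 2.35, 0, 0, 0, 0],
    [0, -4.25, 2.35, 0, 0, 0, 0],
    [0, -4.25, 2.35, 0, 0, 0, 0],
    [0, -4.25, 2.35, 0, 0, 0, 0],
    [0, -4.25, 2.35, 0, 0, 0, 0],
    [0, -4.25, 2.35, 0, 0, 0, 0],
    [0, -4.25, 2.35, 0, 0, 0, 0],
  ],
)

```text
clock: 1.25
position: [560.3, -198.0, 242.2]
ee_rot: [-0.16, 0.987, 0.0, -0.0]
contact_force: [-0.1, -0.8, 0.2]
gripper_width: -0.2
```

Call:
servo_tool(
  rows=[
    [0, -0.2, 4.75, 0, 0, 0, 0],
    [0, -0.2, 4.75, 0, 0, 0, 0],
    [0, -0.2, 4.75, 0, 0, 0, 0],
    [0, -0.2, 4.75, 0, 0, 0, 0],
    [0, -0.2, 4.75, 0, 0, 0, 0],
    [0, -0.2, 4.75, 0, 0, 0, 0],
    [0, -0.2, 4.75, 0, 0, 0, 0],
    [0, -0.2, 4.75, 0, 0, 0, 0],
    [0, -0.2, 4.75, 0, 0, 0, 0],
    [0, -0.2, 4.75, 0, 0, 0, 0],
  ],
)

```text
clock: 2.25
position: [427.1, 258.8, 242.4]
ee_rot: [-0.16, 0.987, 0.0, 0.0]
contact_force: [1.3, 0.3, -0.1]
gripper_width: -0.3
```

Call:
servo_tool(
  rows=[
    [0, 0, 0, 0, 0, 0, -7.6],
    [0, 0, 0, 0, 0, 0, -7.6],
    [0, 0, 0, 0, 0, 0, -7.6],
    [0, 0, 0, 0, 0, 0, -7.6],
    [0, 0, 0, 0, 0, 0, -7.6],
    [0, 0, 0, 0, 0, 0, -7.6],
    [0, 0, 0, 0, 0, 0, -7.6],
    [0, 0, 0, 0, 0, 0, -7.6],
    [0, 0, 0, 0, 0, 0, 0],
  ],
)

```text
clock: 3.15
position: [428.0, 257.0, 242.1]
ee_rot: [-0.638, 0.77, 0.0, -0.0]
contact_force: [-0.2, 0.4, -0.1]
gripper_width: -0.2
```

```bash
python3 - <<'E'
from h import *
d=grab('wrist','w1.png');s=read_state();print(s['clock'],s['position'],s['joints'],R.from_quat(s['ee_rot']).as_matrix().round(3),s['contact_force'],s['gripper_width'])
E
```

```text
3.2 [428.01274046 257.01635611 242.08967735] [ 8.66514863e-01  1.70463464e-01 -2.92834635e-01 -1.40078901e-04
 -1.10804145e+00 -1.05698161e+00] [[-0.189 -0.982 -0.   ]
 [-0.982  0.189 -0.   ]
 [ 0.     0.    -1.   ]] [-0.35186028  0.09856368 -0.52495171] 0.19976262565499725
```

View pics/w1.png

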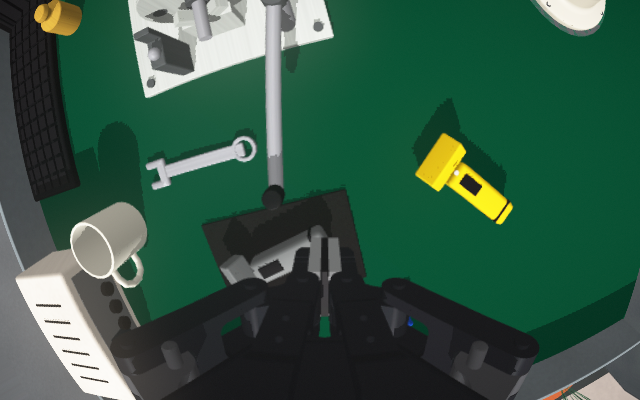

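Wrist view: knob top at about (272,192), catch ball (154,54), plate corners (147,97) and (332,37), finger tips at about (325,250).

```bash
python3 - <<'E'
from h import *
d=load('wrist')
for n,u,v,z in [('knob',271,193,129),('ball',154,54,99),('c1',147,97,12),('c2',332,37,12),('hinge',275,2,115),('bar end',276,186,109),('matc1',203,222,4),('matc2',346,188,4)]:print(n,onz(d,u,v,z,True).round(1))
E
```

```text
knob [470.5 243.5 129. ]
ball [564.5  91.2  99. ]
c1 [633.1 113.3  12. ]
c2 [389.6 101.2  12. ]
hinge [437.5  83.8 115. ]
bar end [469.1 242.7 109. ]
matc1 [601.  293.5   4. ]
matc2 [405.9 283.4   4. ]
```

Call:
servo_tool(
  rows=[
    [0, 0, 0, 4, 0, 0, 0],
    [0, 0, 0, 4, 0, 0, 0],
    [0, 0, 0, 3.8, 0, 0, 0],
    [0, 0, -1, 0, 0, 0, 0],
    [0, 0, -0.5, 0, 0, 0, 0],
    [0, 0, -0.5, 0, 0, 0, 0],
    [0, 0, -0.4, 0, 0, 0, 0],
    [0, 0, 0, 0, 0, 0, 0],
  ],
)

```text
clock: 4.0
position: [453.0, 253.2, 125.8]
ee_rot: [-0.637, 0.771, 0.0, 0.002]
contact_force: [0.3, -0.3, 0.4]
gripper_width: -0.3
```

Call:
servo_tool(
  rows=[
    [0, -0.12, -1.26, 0, 0, 0, 4],
    [0, -0.12, -1.26, 0, 0, 0, 4],
    [0, -0.12, -1.26, 0, 0, 0, 4],
    [0, -0.12, -1.26, 0, 0, 0, 4],
  ],
)

```text
clock: 4.4
position: [501.7, 242.8, 125.2]
ee_rot: [-0.523, 0.852, 0.0, 0.0]
contact_force: [-0.0, -0.4, 0.1]
gripper_width: -0.1
```

```bash
python3 - <<'E'
from h import *
d=grab('wrist','w2.png');s=read_state();print(s['clock'],s['position'],s['contact_force'])
E
```

```text
4.45 [503.34496566 242.63961153 125.17053364] [ 2.29602663 -0.17423716  0.28881989]
```

View pics/w2.png

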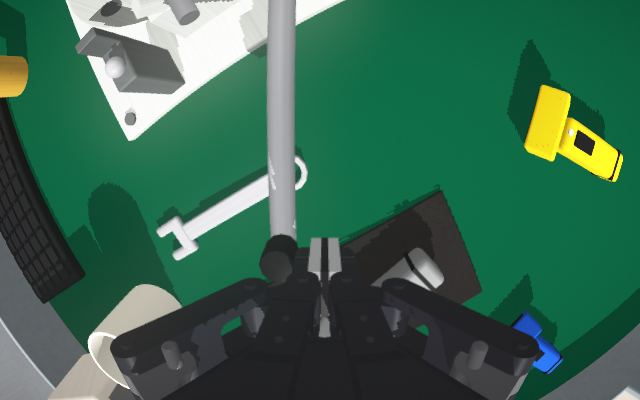

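Fingers are bearing on the knob (280,250) and the bar (x≈280) is following. Continuing the arc.

Call:
servo_tool(
  rows=[
    [0, -0.12, -1.26, 0, 0, 0, 4],
    [0, -0.12, -1.26, 0, 0, 0, 4],
    [0, -0.12, -1.26, 0, 0, 0, 4],
    [0, -0.12, -1.26, 0, 0, 0, 4],
    [0, -0.12, -1.26, 0, 0, 0, 4],
    [0, -0.12, -1.26, 0, 0, 0, 4],
    [0, -0.12, -1.26, 0, 0, 0, 4],
    [0, -0.12, -1.26, 0, 0, 0, 4],
    [0, -0.12, -1.26, 0, 0, 0, 4],
    [0, -0.12, -1.26, 0, 0, 0, 4],
    [0, 0, 0, 0, 0, 0, 0],
  ],
)

```text
clock: 5.55
position: [597.6, 163.4, 124.9]
ee_rot: [-0.201, 0.98, 0.0, 0.0]
contact_force: [0.9, 0.0, 0.0]
gripper_width: 0.2
```

```bash
python3 - <<'E'
from h import *
d=grab('wrist','w3.png');s=read_state();print(s['clock'],s['position'],s['contact_force'],R.from_quat(s['ee_rot']).as_matrix().round(3)[:2,:2])
E
```

```text
5.6 [597.22908171 163.92413998 124.7796922 ] [-0.07320693 -0.33060287 -0.24669799] [[-0.918 -0.395]
 [-0.395  0.918]]
```

View pics/w3.png

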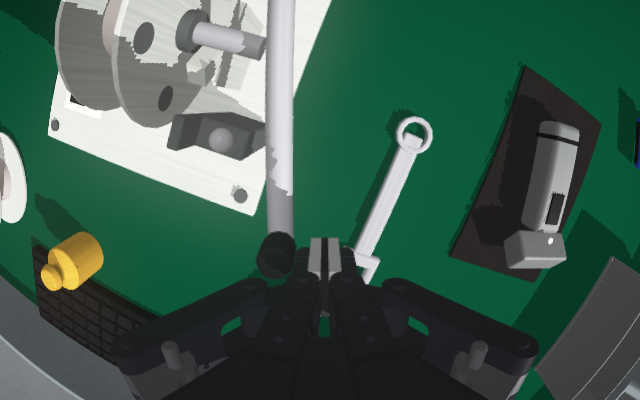

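Bar is parallel to the tool's x, so it stands near 0.35 rad, and the knob is still on the finger. The ball (221,140) lies ahead. I'll now push on slowly through the catch.

Call:
servo_tool(
  rows=[
    [0, -0.06, -0.63, 0, 0, 0, 2],
    [0, -0.06, -0.63, 0, 0, 0, 2],
    [0, -0.06, -0.63, 0, 0, 0, 2],
    [0, -0.06, -0.63, 0, 0, 0, 2],
    [0, -0.06, -0.63, 0, 0, 0, 2],
    [0, -0.03, -0.32, 0, 0, 0, 1],
  ],
)

```text
clock: 6.2
position: [611.7, 131.7, 124.3]
ee_rot: [-0.105, 0.994, 0.0, 0.0]
contact_force: [0.7, 0.1, -0.1]
gripper_width: -0.2
```

Call:
servo_tool(
  rows=[
    [0, -0.03, -0.32, 0, 0, 0, 1],
    [0, -0.03, -0.32, 0, 0, 0, 1],
    [0, 0, 0, 0, 0, 0, 0],
  ],
)

```text
clock: 6.5
position: [613.3, 127.2, 124.4]
ee_rot: [-0.089, 0.996, 0.001, 0.0]
contact_force: [-0.0, 1.8, 0.7]
gripper_width: -0.0
```

Call:
servo_tool(
  rows=[
    [0, -0.03, -0.32, 0, 0, 0, 1],
    [0, -0.03, -0.32, 0, 0, 0, 1],
    [0, 0, 0, 0, 0, 0, 0],
  ],
)

```text
clock: 6.8
position: [615.2, 120.2, 124.5]
ee_rot: [-0.072, 0.997, 0.0, 0.0]
contact_force: [0.0, 0.5, -0.1]
gripper_width: -0.0
```

Call:
servo_tool(
  rows=[
    [0, -0.03, -0.32, 0, 0, 0, 1],
    [0, 0, 0, 0, 0, 0, 0],
  ],
)

```text
clock: 7.0
position: [615.7, 116.2, 124.3]
ee_rot: [-0.063, 0.998, -0.0, -0.0]
contact_force: [0.3, -1.1, -0.4]
gripper_width: -0.1
```

Call:
servo_tool(
  rows=[
    [0, -0.03, -0.32, 0, 0, 0, 1],
    [0, 0, 0, 0, 0, 0, 0],
  ],
)

```text
clock: 7.2
position: [616.3, 112.9, 124.2]
ee_rot: [-0.054, 0.999, -0.0, -0.0]
contact_force: [0.0, 0.6, 0.4]
gripper_width: -0.3
```

Call:
servo_tool(
  rows=[
    [0, -0.03, -0.32, 0, 0, 0, 1],
    [0, 0, 0, 0, 0, 0, 0],
  ],
)

```text
clock: 7.4
position: [617.0, 109.9, 124.2]
ee_rot: [-0.045, 0.999, -0.0, -0.0]
contact_force: [-0.4, -0.1, -0.2]
gripper_width: -0.0
```

```bash
python3 - <<'E'
from h import *
d=grab('wrist','w4.png');s=read_state();print(s['clock'],s['position'],s['contact_force'])
E
```

```text
7.45 [617.04711263 110.09771634 124.22681185] [-0.37114908  0.06552389  0.16808466]
```

View pics/w4.png

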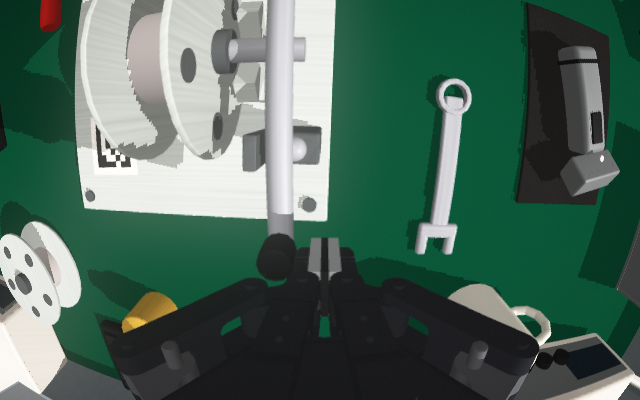

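The bar has passed inside the ball (299,148) and lies near the cheek (255,150). Now I'll push a little further to feel the stop.

Call:
servo_tool(
  rows=[
    [0, -0.02, -0.3, 0, 0, 0, 1],
    [0, 0, 0, 0, 0, 0, 0],
  ],
)

```text
clock: 7.65
position: [617.5, 107.3, 124.3]
ee_rot: [-0.037, 0.999, -0.0, -0.0]
contact_force: [0.2, 0.6, 0.1]
gripper_width: 0.0
```

Call:
servo_tool(
  rows=[
    [0, -0.02, -0.3, 0, 0, 0, 1],
    [0, 0, 0, 0, 0, 0, 0],
  ],
)

```text
clock: 7.85
position: [618.0, 104.9, 124.3]
ee_rot: [-0.028, 1.0, 0.0, 0.0]
contact_force: [-1.1, 1.5, -1.0]
gripper_width: 0.0
```

Call:
servo_tool(
  rows=[
    [0, -0.02, -0.2, 0, 0, 0, 0],
    [0, 0, 0, 0, 0, 0, 0],
  ],
)

```text
clock: 8.05
position: [618.1, 104.4, 124.3]
ee_rot: [-0.028, 1.0, 0.001, 0.0]
contact_force: [-2.6, 5.6, 1.1]
gripper_width: 0.3
```

Call:
servo_tool(
  rows=[
    [0, -0.02, -0.2, 0, 0, 0, 0],
    [0, 0, 0, 0, 0, 0, 0],
  ],
)

```text
clock: 8.25
position: [618.2, 104.0, 124.3]
ee_rot: [-0.028, 1.0, 0.002, 0.0]
contact_force: [-4.3, 11.8, 0.8]
gripper_width: -0.3
```

```bash
python3 - <<'E'
from h import *
d=grab('wrist');w=d['image'][:300,200:420];s=read_state();print(s['clock'],s['position'],s['contact_force'])
c=grab('scene')['image'][150:250,265:405]
w=cv2.resize(w,(440,600));c=cv2.resize(c,(360,257),interpolation=cv2.INTER_CUBIC)
o=np.zeros((600,800,3),np.uint8);o[:,:440]=w;o[:257,440:]=c;o[300:557,440:]=cv2.resize(grab('side')['image'][170:270,260:400],(360,257),interpolation=cv2.INTER_CUBIC)
cv2.imwrite('pics/c5.png',o[:,:,::-1])
E
```

```text
8.3 [618.23203515 104.00951072 124.2921519 ] [-3.80712862 11.24757908  0.21355272]
```

View pics/c5.png

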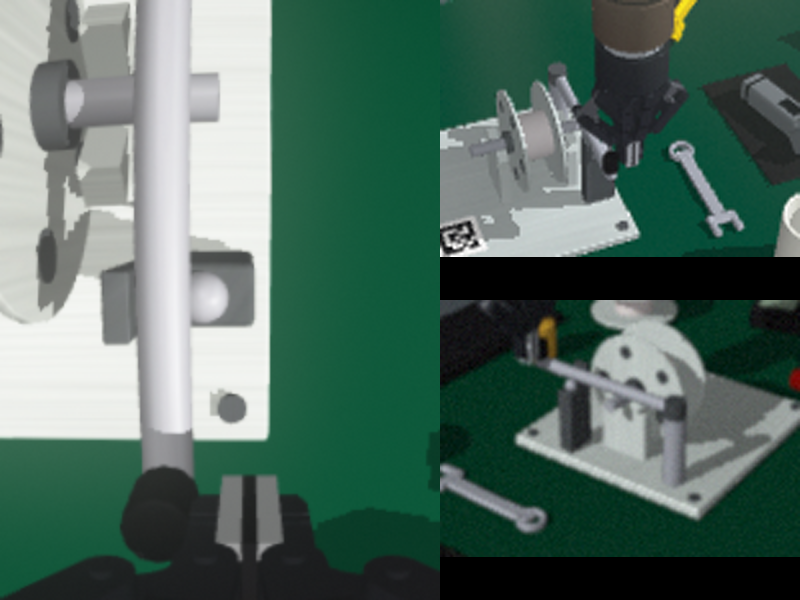

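Bar is hard against the stop: it won't advance further and 12 N is felt. The ball (210,297 in the left panel) is beyond the bar, and the reel is seated. Backing off and moving over to the scanner.

Call:
servo_tool(
  rows=[
    [0, 0, 1.5, 0, 0, 0, 0],
    [0, 0, 1.5, 0, 0, 0, 0],
    [0, 0, 0, -4, 0, 0, 0],
    [0, 0, 0, -4, 0, 0, 0],
    [0, 0, 0, -4, 0, 0, 0],
    [1, 0, 4.5, 0, 0, 0, -6],
    [1, -0.5, 4.5, 0, 0, 0, -6],
    [1, -1, 4.5, 0, 0, 0, -6],
    [1, -1, 4.5, 0, 0, 0, 0],
    [1, -1, 4.5, 0, 0, 0, 0],
    [1, 0, 0, 0, 0, 0, 0],
  ],
)

```text
clock: 9.5
position: [594.4, 363.6, 243.0]
ee_rot: [-0.187, 0.982, -0.0, -0.0]
contact_force: [-0.4, -0.3, -0.8]
gripper_width: 84.9
```

```bash
python3 - <<'E'
from h import *
d=grab('wrist','w6.png');c=grab('scene');s=read_state();print(s['clock'],s['position'],R.from_quat(s['ee_rot']).as_matrix().round(3)[:2,:2])
o=np.zeros((400,800,3),np.uint8);o[:,:540]=d['image'][:,100:];o[:252,540:]=cv2.resize(c['image'][200:273,235:310],(260,252),interpolation=cv2.INTER_CUBIC)
cv2.imwrite('pics/c6.png',o[:,:,::-1])
# label: dark pixels / white patch near (272,242)
g=cv2.cvtColor(c['image'],cv2.COLOR_RGB2GRAY)[225:260,255:290]
m=(g<110).astype(np.uint8); n,l,st,ce=cv2.connectedComponentsWithStats(cv2.morphologyEx(m,cv2.MORPH_CLOSE,np.ones((3,3))))
for i in range(1,n):
    if st[i,4]>20: print(st[i],ce[i]+[255,225],onz(c,*(ce[i]+[255,225]),12.5))
E
```

```text
9.6 [595.2750061  359.33461024 243.55054045] [[-0.931 -0.364]
 [-0.364  0.931]]
[  9  11  16  13 139] [271.23741007 242.09352518] [584.39280328 -92.18356507  12.5       ]
```

View pics/c6.png

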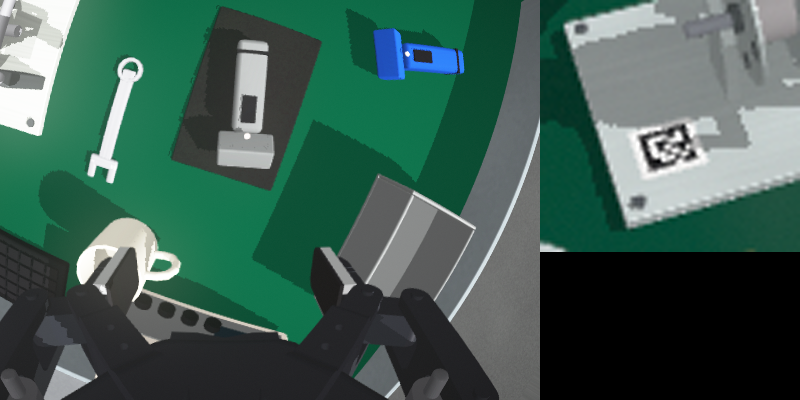

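Wrist view (crop offset 100): scanner handle runs from (254,44) to (248,130), head ridge (220–273,151), all upright on the mat; the label is whole in the scene view at (271,242).

```bash
python3 - <<'E'
from h import *
d=load('wrist');s=read_state()
T=np.eye(4);T[:3,:3]=R.from_quat(s['ee_rot']).as_matrix();T[:3,3]=s['position'];X=np.linalg.inv(T)@d['extrinsics']
for n,q,p,cs in [('w4',[-.045,.999,0,0],[617.05,110.1,124.2],[(84,208),(326,221)]),('w3',[-.201,.98,0,0],[597.2,163.9,124.8],[(49,135),(254,216)])]:
    T[:3,:3]=R.from_quat(q).as_matrix();T[:3,3]=p;dd=dict(mtx=d['mtx'],extrinsics=T@X)
    print(n,*[onz(dd,*c,12,True).round(1) for c in cs])
T[:3,:3]=R.from_quat([-.045,.999,0,0]).as_matrix();T[:3,3]=[617.05,110.1,124.2];print('label corners w4 guess',onz(dict(mtx=d['mtx'],extrinsics=T@X),96,168,12.5,True).round(1))
f=lambda u,v,z:onz(d,u+100,v,z,True).round(1)[:2]
for n,u,v,z in [('L1',239,52,32),('L2',234,125,32),('R1',268,52,32),('R2',262,128,32),('rear',254,42,30),('ridgeL',219,151,47),('ridgeR',273,151,47)]:print(n,f(u,v,z))
for z in(20,36):
    a,b=(f(253.5,52,z)),(f(248,127,z));print(z,a,b,np.degrees(np.arctan2(*(b-a)[::-1])))
g=d['image'].astype(int)[20:175,270:430]
# light grey handle/head mask
mx=g.max(2);m=((mx-g.min(2)<25)&(mx>80)).astype(np.uint8);n,l,st,ce=cv2.connectedComponentsWithStats(m)
i=1+np.argmax(st[1:,4]);ys,xs=np.where(l==i);print(st[i],ce[i]+[270,20])
for v in range(30,155,15):
    r=xs[ys==v]
    if len(r):print(v+20,r.min()+270,r.max()+270,f(r.min()+170,v+20,30),f(r.max()+170,v+20,30))
E
```

```text
w4 [ 651.1 -135.3   12. ] [636.6 117.2  12. ]
w3 [ 648.5 -131.    12. ] [634.2 119.   12. ]
label corners w4 guess [ 607.2 -110.6   12.5]
L1 [460.9 327.1]
L2 [538.8 352.3]
R1 [448.3 356.3]
R2 [530.2 382.2]
rear [443.2 338. ]
ridgeL [570.1 347.2]
ridgeR [548.3 400.8]
20 [452.1 341.9] [535.3 368.5] 17.729677963628525
36 [455.6 341.7] [535.  367.1] 17.739434829576336
[  46   32   59  117 4140] [347.32536232 118.4410628 ]
65 336 367 [475.6 329.5] [462.2 360.9]
80 335 366 [491.8 334.8] [478.6 366.2]
95 334 364 [507.9 340. ] [495.1 370.5]
110 333 364 [523.8 345.2] [510.7 376.8]
125 332 362 [539.7 350.3] [527.1 381.2]
140 318 373 [561.1 342.1] [537.9 399.1]
155 317 374 [577.2 347.3] [553.1 406.9]
```

Call:
servo_tool(
  rows=[
    [1, 3.85, 1.5, 0, 0, 0, 0],
    [1, 3.85, 1.5, 0, 0, 0, 0],
    [1, 0, 0, 4, 0, 0, 2.9],
    [1, 0, 0, 4, 0, 0, 0],
    [1, 0, 0, 4, 0, 0, 0],
    [1, 0, 0, 0, 0, 0, 0],
    [1, 0, 0, 0, 0, 0, 0],
  ],
)

```text
clock: 10.3
position: [514.2, 357.3, 125.1]
ee_rot: [-0.159, 0.987, -0.001, 0.0]
contact_force: [0.5, 0.6, 1.6]
gripper_width: 85.2
```

```bash
python3 - <<'E'
from h import *
s=read_state();M=R.from_quat(s['ee_rot']).as_matrix();print(s['position'],M.round(3)[:2,:2])
print(M.T@(np.array([512.5,359.5,17])-s['position']))
d=grab('wrist','w7.png');c=grab('scene')
E
```

```text
[514.21283367 357.32013687 125.06257185] [[-0.949 -0.314]
 [-0.314  0.949]]
[  0.98352921   2.73278749 108.05910225]
```

View pics/w7.png

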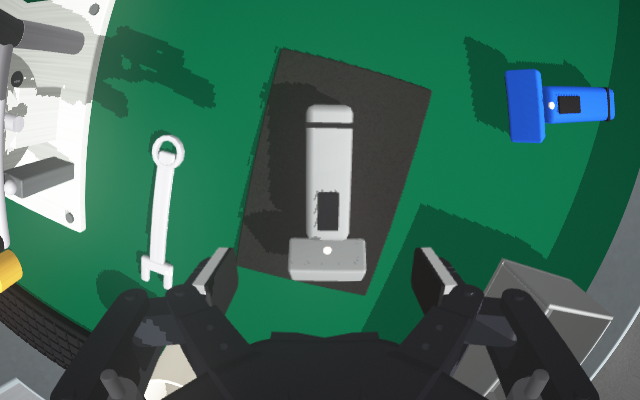

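Scanner is aligned with the jaws: handle u 306–352, rear end at v 105. Checking the remaining offset.

```bash
python3 - <<'E'
from h import *
s=read_state();M=R.from_quat(s['ee_rot']).as_matrix();d=load('wrist')
for n,u,v,z in [('rear',330,105,30),('c1',329.5,150,34),('c2',328.5,210,34),('ridgeL',289,243,44),('ridgeR',366,243,44),('headfront',327,281,25)]:
    print(n,(M.T@(onz(d,u,v,z,True)-s['position'])).round(1),onz(d,u,v,z,True).round(1))
E
```

```text
rear [76.9  2.1 96.8] [441.6 336.8  30. ]
c1 [44.3  1.8 93. ] [472.7 346.8  34. ]
c2 [-1.2  1.3 93.2] [516.1 360.6  34. ]
ridgeL [-24.3 -28.5  83.2] [547.4 339.5  44. ]
ridgeR [-24.3  29.7  83.3] [529.1 394.8  44. ]
headfront [-69.1   0.4 102.5] [580.8 381.2  25. ]
```

Call:
servo_tool(
  rows=[
    [1, 0.1, 0.17, 4, 0, 0, 0],
    [1, 0, 0, 3, 0, 0, 0],
    [1, 0, 0, 2, 0, 0, 0],
    [1, 0, 0, 1.8, 0, 0, 0],
    [1, 0, 0, 0, 0, 0, 0],
  ],
)

```text
clock: 10.9
position: [511.9, 359.1, 16.1]
ee_rot: [-0.159, 0.987, -0.0, -0.0]
contact_force: [-1.0, 0.3, 0.2]
gripper_width: 85.4
```

Call:
servo_tool(
  rows=[
    [0, 0, 0, 0, 0, 0, 0],
    [0, 0, 0, 0, 0, 0, 0],
    [0, 0, 0, 0, 0, 0, 0],
    [0, 0, 0, 0, 0, 0, 0],
    [0, 0, 0, 0, 0, 0, 0],
    [0, 0, 0, 0, 0, 0, 0],
  ],
)

```text
clock: 11.5
position: [512.6, 360.2, 18.0]
ee_rot: [-0.16, 0.987, 0.001, 0.001]
contact_force: [-1.3, -0.0, 6.0]
gripper_width: 32.7
```

Call:
servo_tool(
  rows=[
    [0, 0, 0, -1, 0, 0, 0],
    [0, 0, 0, -2, 0, 0, 0],
    [0, 0, 0, -4, 0, 0, 0],
    [0, 0, 0, -4, 0, 0, 0],
    [0, 0, 0, -4, 0, 0, 0],
    [0, 0, 0, -4, 0, 0, 0],
    [0, 0, 0, -3, 0, 0, 0],
    [0, 0, 0, 0, 0, 0, 0],
  ],
)

```text
clock: 12.3
position: [513.4, 360.6, 242.3]
ee_rot: [-0.16, 0.987, 0.003, 0.004]
contact_force: [-0.4, 0.2, -1.1]
gripper_width: 33.1
```

Scanner is gripped (33 mm) and lifted. I'll pass over the stand so the wrist camera can measure the label.

Call:
servo_tool(
  rows=[
    [0, 0, -2.5, 0, 0, 0, 0],
    [0, 0, -4.5, 0, 0, 0, 0],
    [0, 0, -4.5, 0, 0, 0, 0],
    [0, 0, -4.5, 0, 0, 0, 0],
    [0, 0, -4.5, 0, 0, 0, 0],
    [0, 0, -4.5, 0, 0, 0, 0],
    [0, 0, -4.5, 0, 0, 0, 0],
    [0, 0, -4.5, 0, 0, 0, 0],
    [0, 0, -4.5, 0, 0, 0, 0],
    [0, 0, -4.5, 0, 0, 0, 0],
    [0, 0, -2, 0, 0, 0, 0],
    [0, 0, 0, 0, 0, 0, 0],
  ],
)

```text
clock: 13.5
position: [652.8, -70.8, 234.1]
ee_rot: [-0.157, 0.988, 0.0, -0.002]
contact_force: [0.4, 0.7, -1.1]
gripper_width: 33.6
```

```bash
python3 - <<'E'
from h import *
d=grab('wrist','w8.png');s=read_state();print(s['clock'],s['position'],s['gripper_width'])
M=R.from_quat(s['ee_rot']).as_matrix();print(M.round(3)[:2,:2])
E_=d['extrinsics'];K=d['mtx']
p=np.array([580,-90,12.5]);c=E_[:3,:3].T@(p-E_[:3,3]);th=np.arctan2(np.hypot(c[0],c[1]),-c[2]);k=th/np.hypot(c[0],c[1])
u=K[0,0]*c[0]*k+K[0,2];v=-K[1,1]*c[1]*k+K[1,2];print('expected',u,v)
u0,v0=int(u)-50,max(int(v)-45,0);g=cv2.cvtColor(d['image'],cv2.COLOR_RGB2GRAY)[v0:v0+90,u0:u0+100]
m=cv2.morphologyEx((g<70).astype(np.uint8),cv2.MORPH_CLOSE,np.ones((5,5)));n,l,st,ce=cv2.connectedComponentsWithStats(m)
for i in range(1,n):
    if st[i,4]>50:
        q=cv2.minAreaRect(np.argwhere(l==i)[:,::-1].astype(np.float32));cc=np.array(q[0])+[u0,v0];print(st[i],q,cc,onz(d,*cc,12.5,True).round(1))
        b=cv2.boxPoints(q)+[u0,v0];print([onz(d,*x,12.5,True).round(0)[:2].tolist() for x in b])
E
```

```text
13.55 [652.55709753 -69.15498213 234.34465085] 33.04852420327657
[[-0.95  -0.312]
 [-0.312  0.95 ]]
expected 328.46642560693857 108.2249337447115
[  0   0  12  45 286] ((5.5, 22.0), (44.0, 11.0), 90.0) [283.5  85. ] [ 569.8 -146.7   12.5]
[[547.0, -161.0], [544.0, -149.0], [592.0, -133.0], [596.0, -145.0]]
[ 33  26  37  11 162] ((51.0, 31.0), (10.0, 36.0), 90.0) [329.  94.] [564.4 -94.5  12.5]
[[565.0, -116.0], [552.0, -77.0], [563.0, -74.0], [576.0, -112.0]]
[  0  71  95  12 966] ((47.0, 76.5), (11.0, 94.0), 90.0) [325.  139.5] [615.2 -82.6  12.5]
[[625.0, -136.0], [592.0, -34.0], [604.0, -29.0], [638.0, -132.0]]
```

Label's code strip matches the predicted spot (label ≈ (579,-90)). Moving to the aiming pose at yaw 45°.

Call:
servo_tool(
  rows=[
    [0, 3.8, -1.1, 0, 0, 0, 0],
    [0, 3.8, -1.1, 0, 0, 0, 0],
    [0, 3.8, -1.1, 0, 0, 0, 0],
    [0, 3.8, -1.1, 0, 0, 0, 0],
    [0, 3.8, -1.1, 0, 0, 0, 0],
    [0, 0, 0, 0, 0, 0, -6.7],
    [0, 0, 0, 0, 0, 0, -6.7],
    [0, 0, 0, 0, 0, 0, -6.7],
    [0, 0, 0, 0, 0, 0, -6.7],
    [0, 0, 0, 3, 0, 0, 0],
    [0, 0, 0, 3, 0, 0, 0],
    [0, 0, 0, 0, 0, 0, 0],
  ],
)

```text
clock: 14.75
position: [486.7, -178.0, 172.1]
ee_rot: [-0.384, 0.923, 0.003, -0.004]
contact_force: [-0.5, 1.0, -1.9]
gripper_width: 33.1
```

```bash
cat > aim.py <<'E'
from h import *
s=read_state();M=R.from_quat(s['ee_rot']).as_matrix();p=s['position'];L=np.array([579,-90,12.5])
w=p+M@np.array([-61+1,0,14-12]);v=M@np.array([-.707,0,.707]);t=(L-w)@v
print(s['clock'],p.round(1),M.round(3).tolist(),s['contact_force'].round(1),s['gripper_width'],'dist',t.round(1),'off',np.linalg.norm(L-w-t*v).round(1))
print('move tool mm',(M.T@(L-95*v-w)).round(1))
E
python3 aim.py
```

```text
14.75 [ 486.7 -178.   172.1] [[-0.705, -0.709, -0.01], [-0.709, 0.705, 0.002], [0.006, 0.009, -1.0]] [-0.5  1.  -1.9] 33.14258810635192 dist 159.3 off 62.7
move tool mm [-1.2 -4.8 89.7]
```

Call:
servo_tool(
  rows=[
    [0, -0.1, -0.4, 3, 0, 0, 0],
    [0, 0, 0, 3, 0, 0, 0],
    [0, 0, 0, 2, 0, 0, 0],
    [0, 0, 0, 1, 0, 0, 0],
    [0, 0, 0, 0, 0, 0, 0],
    [0, 0, 0, 0, 0, 0, 0],
  ],
)

```text
clock: 15.35
position: [495.0, -181.8, 87.7]
ee_rot: [-0.384, 0.923, -0.001, 0.001]
contact_force: [-0.3, -0.2, -0.8]
gripper_width: 33.0
```

```bash
python3 - <<'E'
from h import *
a=grab('scene')['image'][160:290,170:390];b=grab('side')['image'][130:260,290:510]
o=np.vstack([cv2.resize(x,(508,300),interpolation=cv2.INTER_CUBIC) for x in(a,b)]);cv2.imwrite('pics/c9.png',o[:,:,::-1])
E
python3 aim.py
```

```text
15.45 [ 495.  -181.9   87.9] [[-0.705, -0.709, 0.003], [-0.709, 0.705, -0.0], [-0.002, -0.003, -1.0]] [ 0.1  0.6 -1.3] 33.15626904912262 dist 97.4 off 8.6
move tool mm [3.  5.4 6.4]
```

View pics/c9.png

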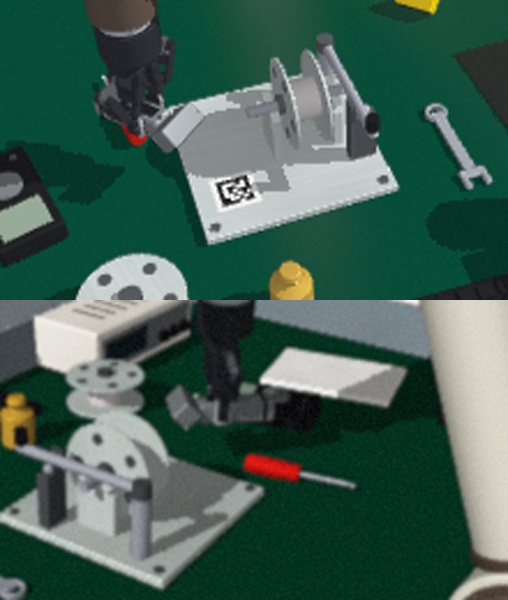

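The keeper stays shut, and the scanner is level with its head pointing at the label (236,190), clear of the axle. Fine correction, then hold.

Call:
servo_tool(
  rows=[
    [0, 0.15, 0.3, 0.35, 0, 0, 0],
    [0, 0.15, 0.25, 0.3, 0, 0, 0],
    [0, 0, 0, 0, 0, 0, 0],
    [0, 0, 0, 0, 0, 0, 0],
  ],
)

```text
clock: 15.85
position: [487.8, -180.2, 79.9]
ee_rot: [-0.384, 0.923, -0.0, -0.0]
contact_force: [-0.2, -0.9, -2.1]
gripper_width: 33.6
```

```bash
python3 aim.py
```

```text
15.85 [ 487.8 -180.2   79.9] [[-0.705, -0.709, -0.0], [-0.709, 0.705, -0.0], [0.0, -0.0, -1.0]] [-0.2 -0.9 -2.1] 33.61950454117439 dist 94.5 off 2.3
move tool mm [-1.1 -1.1 -1.8]
```

Call:
servo_tool(
  rows=[
    [0, 0, 0, 0, 0, 0, 0],
    [0, 0, 0, 0, 0, 0, 0],
    [0, 0, 0, 0, 0, 0, 0],
    [0, 0, 0, 0, 0, 0, 0],
    [0, 0, 0, 0, 0, 0, 0],
    [0, 0, 0, 0, 0, 0, 0],
    [0, 0, 0, 0, 0, 0, 0],
    [0, 0, 0, 0, 0, 0, 0],
    [0, 0, 0, 0, 0, 0, 0],
    [0, 0, 0, 0, 0, 0, 0],
    [0, 0, 0, 0, 0, 0, 0],
    [0, 0, 0, 0, 0, 0, 0],
  ],
)

```text
clock: 17.05
position: [487.9, -180.1, 79.8]
ee_rot: [-0.384, 0.923, 0.0, -0.0]
contact_force: [-0.2, 0.2, -2.2]
gripper_width: 33.2
```

Call:
servo_tool(
  rows=[
    [0, 0, 0, 0, 0, 0, 0],
    [0, 0, 0, 0, 0, 0, 0],
    [0, 0, 0, 0, 0, 0, 0],
    [0, 0, 0, 0, 0, 0, 0],
    [0, 0, 0, 0, 0, 0, 0],
  ],
)

```text
clock: 17.55
position: [487.9, -180.1, 79.8]
ee_rot: [-0.384, 0.923, 0.0, -0.0]
contact_force: [0.5, -0.5, -1.1]
gripper_width: 32.8
```

```bash
python3 aim.py
```

```text
17.55 [ 487.9 -180.1   79.8] [[-0.705, -0.709, -0.0], [-0.709, 0.705, -0.0], [0.0, 0.0, -1.0]] [ 0.5 -0.5 -1.1] 32.76609468200161 dist 94.4 off 2.3
move tool mm [-1.  -1.  -1.9]
```

Held for 1.7 s at 94 mm, about 2 mm off the line by my numbers. Now returning the scanner.

Call:
servo_tool(
  rows=[
    [0, 0, 0, -2, 0, 0, 0],
    [0, 0, 0, -4, 0, 0, 0],
    [0, 0, 0, -4, 0, 0, 0],
    [0, 0, 0, -4, 0, 0, 0],
    [0, 0, 0, -2.3, 0, 0, 0],
    [0, 0, 0, 0, 0, 0, 0],
  ],
)

```text
clock: 18.15
position: [489.8, -180.5, 247.0]
ee_rot: [-0.384, 0.923, -0.002, 0.004]
contact_force: [0.2, 0.6, -1.9]
gripper_width: 33.3
```

Call:
servo_tool(
  rows=[
    [0, -1.7, 1.5, 0, 0, 0, 0],
    [0, -3.3, 3.0, 0, 0, 0, 0],
    [0, -3.3, 3.0, 0, 0, 0, 0],
    [0, -3.3, 3.0, 0, 0, 0, 0],
    [0, -3.3, 3.0, 0, 0, 0, 0],
    [0, -3.3, 3.0, 0, 0, 0, 0],
    [0, -3.3, 3.0, 0, 0, 0, 0],
    [0, -3.3, 3.0, 0, 0, 0, 0],
    [0, -3.3, 3.0, 0, 0, 0, 0],
    [0, -3.3, 3.0, 0, 0, 0, 0],
    [0, -3.3, 3.0, 0, 0, 0, 0],
    [0, -3.3, 3.0, 0, 0, 0, 0],
  ],
)

```text
clock: 19.35
position: [510.5, 334.0, 240.8]
ee_rot: [-0.384, 0.923, -0.0, -0.002]
contact_force: [0.6, -0.0, -0.3]
gripper_width: 33.2
```

Call:
servo_tool(
  rows=[
    [0, -1.7, 1.5, 0, 0, 0, 0],
    [0, 0, 0, 0, 0, 0, 6.6],
    [0, 0, 0, 0, 0, 0, 6.6],
    [0, 0, 0, 0, 0, 0, 6.6],
    [0, 0, 0, 0, 0, 0, 6.6],
    [0, 0, 0, 3, 0, 0, 0],
    [0, 0, 0, 4, 0, 0, 0],
    [0, 0, 0, 4, 0, 0, 0],
    [0, 0, 0, 3, 0, 0, 0],
    [0, 0, 0, 0, 0, 0, 0],
    [0, 0, 0, 0, 0, 0, 0],
  ],
)

```text
clock: 20.45
position: [512.8, 354.9, 102.1]
ee_rot: [-0.163, 0.987, -0.001, -0.001]
contact_force: [-0.1, 1.4, -1.2]
gripper_width: 33.2
```

```bash
cat > mv.py <<'E'
from h import *
s=read_state();M=R.from_quat(s['ee_rot']).as_matrix()
print(s['clock'],s['position'].round(1),M.round(3).tolist(),(M.T@(np.array([511,359,18.5])-s['position'])).round(1),s['contact_force'].round(1))
E
python3 mv.py
```

```text
20.45 [512.8 354.9 102.1] [[-0.947, -0.322, -0.001], [-0.322, 0.947, -0.002], [0.001, -0.001, -1.0]] [ 0.2  4.5 83.6] [-0.1  1.4 -1.2]
```

Call:
servo_tool(
  rows=[
    [0, 0, 0.45, 3, 0, 0, 0],
    [0, 0, 0, 3, 0, 0, 0],
    [0, 0, 0, 1.2, 0, 0, 0],
    [0, 0, 0, 0.5, 0, 0, 0],
    [0, 0, 0, 0, 0, 0, 0],
    [0, 0, 0, 0, 0, 0, 0],
  ],
)

```text
clock: 21.05
position: [512.3, 360.4, 27.6]
ee_rot: [-0.163, 0.987, 0.001, 0.001]
contact_force: [0.2, 1.4, -1.2]
gripper_width: 33.4
```

```bash
python3 mv.py
```

```text
21.05 [512.3 360.4  27.6] [[-0.947, -0.322, 0.003], [-0.322, 0.947, 0.002], [-0.003, 0.001, -1.0]] [ 1.7 -0.9  9.1] [ 0.2  1.4 -1.2]
```

Call:
servo_tool(
  rows=[
    [0, 0, 0, 0.4, 0, 0, 0],
    [0, 0, 0, 0.3, 0, 0, 0],
    [0, 0, 0, 0, 0, 0, 0],
    [0, 0, 0, 0, 0, 0, 0],
  ],
)

```text
clock: 21.45
position: [511.3, 359.5, 18.8]
ee_rot: [-0.163, 0.987, -0.0, -0.0]
contact_force: [0.1, -0.0, -1.6]
gripper_width: 33.5
```

Call:
servo_tool(
  rows=[
    [0, 0, 0, 0.1, 0, 0, 0],
    [0, 0, 0, 0, 0, 0, 0],
    [0, 0, 0, 0, 0, 0, 0],
  ],
)

```text
clock: 21.75
position: [511.5, 359.6, 18.0]
ee_rot: [-0.163, 0.987, 0.0, 0.0]
contact_force: [-1.0, 0.1, -0.4]
gripper_width: 33.1
```

Call:
servo_tool(
  rows=[
    [0, 0, 0, 0.06, 0, 0, 0],
    [0.6, 0, 0, 0, 0, 0, 0],
    [1, 0, 0, 0, 0, 0, 0],
    [1, 0, 0, 0, 0, 0, 0],
    [1, 0, 0, 0, 0, 0, 0],
    [1, 0, 0, 0, 0, 0, 0],
    [1, 0, 0, 0, 0, 0, 0],
    [1, 0, 0, -2, 0, 0, 0],
    [1, 0, 0, -4, 0, 0, 0],
    [1, 0, 0, -4, 0, 0, 0],
    [1, 0, 0, 0, 0, 0, 0],
    [1, 0, 0, 0, 0, 0, 0],
  ],
)

```text
clock: 22.95
position: [511.5, 359.9, 118.5]
ee_rot: [-0.163, 0.987, 0.001, 0.001]
contact_force: [0.5, 0.5, -0.6]
gripper_width: 85.3
```

```bash
python3 - <<'E'
from h import *
d=grab('wrist','w10.png');s=read_state();print(s['clock'],s['position'],s['gripper_width'])
M=R.from_quat(s['ee_rot']).as_matrix()
g=d['image'].astype(int);mx=g.max(2);m=((mx-g.min(2)<25)&(mx>90)).astype(np.uint8);m[:,:230]=0;m[:,420:]=0;m[300:]=0
n,l,st,ce=cv2.connectedComponentsWithStats(m);i=1+np.argmax(st[1:,4]);print(st[i],ce[i]);ys,xs=np.where(l==i)
for v in np.linspace(ys.min(),ys.max(),8).astype(int):
    r=xs[ys==v];print(v,r.min(),r.max(),onz(d,(r.min()+r.max())/2,v,33,True).round(1))
# before/after difference, side & scene: keeper/bystanders vs first pictures
for k in('scene','side'):
    a=cv2.imread('pics/%s0.png'%k);b=grab(k,k+'9.png')['image'][:,:,::-1]
    f=cv2.GaussianBlur(cv2.absdiff(a,b).max(2),(5,5),0);n,l,st,_=cv2.connectedComponentsWithStats((f>40).astype(np.uint8))
    print(k,[x.tolist() for x in st[1:] if x[4]>25])
E
```

```text
23.0 [510.88463118 359.17977718 117.01442437] 85.30463200888177
[ 283  129   82  157 8001] [323.95713036 215.41094863]
129 302 348 [456.5 341.2  33. ]
151 301 349 [471.2 346.3  33. ]
173 301 348 [486.4 351.   33. ]
195 301 347 [501.9 356.   33. ]
218 302 346 [518.8 361.7  33. ]
240 303 344 [535.9 367.1  33. ]
262 284 363 [553.9 373.2  33. ]
285 292 357 [574.1 380.9  33. ]
scene [[0, 0, 143, 143, 7348], [145, 0, 8, 10, 49], [212, 0, 23, 17, 282], [300, 0, 28, 9, 166], [342, 0, 107, 135, 4190], [243, 13, 10, 14, 56], [129, 16, 10, 8, 40], [229, 20, 88, 110, 3464], [248, 142, 17, 6, 75], [52, 152, 15, 23, 186], [411, 154, 10, 12, 84], [77, 168, 24, 5, 74], [394, 169, 4, 9, 28], [313, 173, 56, 8, 283], [311, 184, 17, 25, 194], [242, 200, 37, 13, 196], [222, 203, 8, 9, 44], [329, 210, 5, 10, 32], [279, 232, 16, 11, 105]]
side [[201, 0, 436, 321, 41192], [512, 118, 14, 24, 189], [257, 153, 16, 12, 88], [248, 172, 6, 8, 26], [296, 184, 30, 20, 215], [344, 193, 10, 23, 116], [403, 199, 27, 9, 128], [329, 203, 13, 8, 40], [222, 205, 15, 42, 383], [379, 209, 23, 14, 136], [292, 216, 48, 26, 271], [356, 224, 19, 9, 74], [294, 226, 6, 6, 28], [347, 229, 36, 20, 127], [328, 231, 18, 16, 196], [238, 246, 6, 15, 62], [537, 246, 9, 11, 54], [531, 260, 16, 25, 146]]
```

Scanner is back at its former spot. The frame difference near the screwdriver and mug needs a check: shadow or movement?

```bash
python3 - <<'E'
from h import *
def cen(im,f,box):
    x0,y0,x1,y1=box;g=im[y0:y1,x0:x1].astype(int);m=f(g).astype(np.uint8);n,l,st,ce=cv2.connectedComponentsWithStats(m);i=1+np.argmax(st[1:,4]);return st[i].tolist(),(ce[i]+[x0,y0]).round(1).tolist()
red=lambda g:(g[...,2]>g[...,1]*2)&(g[...,2]>50)
white=lambda g:(g.min(2)>110)
yel=lambda g:(g[...,2]>g[...,0]*1.8)&(g[...,2]>80)
for k,b in [('scene',dict(screw=(red,(205,185,245,230)),mug=(white,(390,222,432,270)),weight=(yel,(280,270,310,305)),wrench=(white,(350,200,390,245)))),('side',dict(screw=(red,(385,190,445,220)),mug=(white,(200,203,240,250)),weight=(yel,(285,168,310,198))))]:
    for n,(f,bx) in b.items():
        for t in '09': print(k,n,t,*cen(cv2.imread('pics/%s%s.png'%(k,t)),f,bx))
E
```

```text
scene screw 0 [14, 19, 15, 19, 152] [226.1, 213.1]
scene screw 9 [14, 19, 15, 19, 150] [226.1, 213.2]
scene mug 0 [5, 2, 36, 42, 1113] [411.0, 243.8]
scene mug 9 [5, 2, 36, 42, 1114] [411.0, 243.8]
scene weight 0 [7, 3, 19, 28, 433] [295.9, 287.1]
scene weight 9 [7, 3, 19, 28, 434] [296.0, 287.1]
scene wrench 0 [4, 5, 29, 37, 215] [367.4, 223.1]
scene wrench 9 [4, 5, 29, 37, 215] [367.5, 223.2]
side screw 0 [10, 7, 26, 12, 198] [407.5, 202.3]
side screw 9 [11, 7, 24, 12, 194] [407.3, 202.4]
side mug 0 [0, 2, 35, 42, 1147] [217.7, 225.6]
side mug 9 [0, 1, 32, 43, 914] [214.2, 224.0]
side weight 0 [5, 2, 15, 25, 296] [296.8, 183.0]
side weight 9 [5, 2, 15, 25, 252] [296.4, 181.6]
```

Call:
servo_tool(
  rows=[
    [1, 0, 0, -4, 0, 0, 0],
    [1, 0, 0, -4, 0, 0, 0],
    [1, 0, 0, 0, 0, 0, 0],
    [1, 0, 0, 0, 0, 0, 0],
  ],
)

```text
clock: 23.5
position: [511.2, 359.5, 196.9]
ee_rot: [-0.163, 0.987, 0.0, -0.0]
contact_force: [-0.3, 0.2, -0.3]
gripper_width: 85.7
```

```bash
python3 -c "
from bench import *
print(job_done())"
```

```text
the job is handed in; nothing more can be done
None
```

I handed the job in at about 23.5 s, with all three parts done as far as my checks show; handing in gives no verdict.

- **Keeper:** I pushed it by its knob, past the ball and against its stop. There it stopped moving and I felt about 12 N. Later pictures showed it still shut across the axle with the reel in its saddles. I saw no clear 5 N peak on passing the ball, only about 2 N. So the lock rests on the stop being reached and on the pictures.
- **Scan:** I held the scanner level and still for about 1.7 s, with its window about 94 mm from the label's centre. My figures put it about 2 mm off the viewing line. The label's position is good to about 5 mm: the scene camera read up to 10 mm farther out than the side camera for points on the stand, so I settled on a value between the readings. The wrist check of the label was only partial, because the code was only partly picked out.
- **Scanner return:** It is back on its mat, right way up, within a few mm of where it lay. I checked that from the wrist image by measurement only, because the limit of 12 viewed pictures was used up.
- **Other things on the bench:**
  - Screwdriver, mug, weight and wrench showed no movement in the scene camera.
  - The side camera's mug and weight readings shifted by 1 to 4 pixels. I put that down to the arm or its shadow.
  - The meter and spare reel had no check of their own, but the before/after scene difference showed no change there.

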